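Close the reservoir and hold it in the screw-down jig

ROBOT

A 7-joint arm with a two-finger parallel gripper is mounted at the origin on the work surface. World frame = base frame: x ahead of the robot, y to its left, z up, the work surface at z = 0. Lengths are in m, angles in rad, forces in N, time in s.
With the tool pointing down it reaches from about 0.425 to 0.8 m from the base axis. Payload 8.3 kg.
Tool frame: the origin (TCP) lies on the centre line of the jaws, within the pads' length; the fingertips stand 14 mm ahead of it and the grasp point (between the pads) lies 5 mm behind it; x points along the fingers, z is the direction in which the jaws open and shut, and the axes are right-handed (so a half turn about x gives the same grasp; the last joint's range is limited). The gripper opens to 85 mm and grips with 20 to 120 N. Pads are 22 mm wide; open, the fingers measure 114 mm over their backs; the gripper's body (76 mm by 85 mm) begins 54 mm behind the grasp point. The pads swing forward as they close: fully open they stand 13 mm farther back than shut.
Start: joints at [1.251, 0.383, 0.016, 1.37, -0.006, 1.388, -0.046], TCP at [0.159, -0.604, 0.245] pointing down, gripper open.
Joint ranges: [-2.95, 2.95], [-0.25, 2.06], [-1.52, 1.56], [0.18, 2.33], [-1.44, 4.58], [0.02, 2.06], [-3.01, 3.01]. Speed limits (rad/s): [2.39, 2.39, 3.01, 3.01, 3.14, 3.14, 3.14].

INTERFACE

Orientations are given as a unit quaternion [x, y, z, w].
In Python, from workcell import manip gives the robot as it stands. Calls block until the motion is done:
- manip.goto(position, orientation): joint-space move of the TCP to a pose.
- manip.move_linear(position, feed=0.15, rotation=None, until_force=None): straight line of the TCP; rotation=None keeps the orientation; feed is the mean speed in m/s. With until_force (N) it stops when the force on the tool has changed by that much, and returns True; else False.
- manip.movej(angles): joint-space move.
- manip.grip(opening, strength=None): finger opening in m; strength is the grip in N (None keeps the last); returns when the fingers have stopped.
- manip.wait(seconds).
- manip.ik(position, orientation): joint angles nearest the present ones, or None.
- manip.capture(name): name is "side" or "top"; returns a dict with "img" (420x560x3 uint8, red, green, blue), "z_map" (420x560 float32, m along the optical axis (not along the pixel's ray), 0 where there is no reading), "K" (3x3 intrinsics, pixels), "R" (3x3) and "t" (3): a world point X has camera coordinates R X + t. Camera axes: x right, y down, z forward; pixel columns grow to the right and rows downward; lengths in m; the calibration is good to about 2 mm. A picture is of the moment at which its call begins.
A pose or a line that the arm cannot do raises manip.MotionError and nothing moves.
- manip.finish_job(): hands the job in, once; it reports no verdict.
Readings, each from a call of its own:
- manip.get_time_s(): time.
- manip.get_joints(): joint angles.
- manip.get_dq(): joint speeds.
- manip.get_tau(): joint torques, N m.
- manip.get_tool_pos(): TCP position.
- manip.get_tcp_rot(): TCP orientation.
- manip.get_ft_force(): force on the tool from outside, world axes, zero at the start.
- manip.get_ft_torque(): the same for the moment, N m.
- manip.get_grip_width(): finger opening in m.
Only numpy, scipy, OpenCV 4.12 (cv2) and the standard library are available. Lean on these libraries where they do the work, as an engineer would, in place of code of your own. Each camera call takes 0.05 s, during which the arm holds its last target. There are 200 camera calls.

TASK

Screw the black cap of the white reservoir fully home (clockwise) while it still stands in its yellow holder. Then lift the reservoir out, stand it on the bed of the blue jig and press its back face (with the two brass inserts) squarely against the middle of the sprung backing plate, steadily at about 10 newtons so that the orange pointers stay in the green, never pushing on to the end of the plate's travel, while I drive the screws. Finish while still gripping and pressing it there; leave the tools and containers lying around undisturbed.

Things in the scene. Friction and masses are not known exactly. Their poses are not given: they have to be found in the camera images.
- tank_center (a point): centre (half-way up) of the loose white plastic reservoir, 84 (x) x 50 (y) x 70 (z) mm without its cap, 0.18 to 0.4 kg, to be gripped across its 50 mm width. Its x points to its back face, which carries two brass inserts and is to go against the backing plate; z up. A red stripe on its top runs from the cap towards the back face.
- tank: the same reservoir with its cap; origin at the centre of its underside, same axes
- tank_back (a point): centre of the reservoir's back face, 42 mm along x from tank_center
- cap_grip (a point): a point on the axis of the round black captive screw cap on the middle of the reservoir's top, half-way up the cap: cap 36 mm across, 16 mm high, from 2 mm to 18 mm above the flat top of the reservoir. A yellow pointer on the cap lines up with the red stripe when the cap is fully closed.
- cap (a joint): angle of the cap on the reservoir in rad: 0 fully closed (a hard stop), growing as it is unscrewed counter-clockwise seen from above, at most 1.5; it starts 0.7 to 1.2 open and turns stiffly (0.05 N m) without rising or coming off
- holder_in (a point): centre of the inner floor of the fixed yellow holder, 6 mm above the table, x and y along its sides. The reservoir stands in it with 2 mm of play all round (so it cannot turn); its walls are 6 mm thick and end 26 mm above the table (20 mm above the floor); the reservoir's back starts towards the holder's x
- jig_spot (a point): a point on the top of the fixed blue jig's flat bed, 12 mm above the table. The jig's x points to the backing plate, y along it, z up. With the reservoir's underside centred here and its x along the jig's x, its back face just touches the plate at rest. The bed is 116 mm wide and runs from 65 mm before to 150 mm behind this point; free of walls before the plate
- shoe_face (a point): centre of the front face of the aluminium backing plate, 35 mm above the bed, 42 mm along the jig's x from jig_spot when at rest; moves with the plate. The plate is 66 mm wide, 62 mm high, from 1 mm to 63 mm above the bed, 10 mm thick; it slides along the jig's x. A 90 mm wide steel block stands 63 to 93 mm behind the resting face, 48 mm above the bed
- shoe (a joint): how far the backing plate is pushed back, in m: 0 at rest, hard end of travel at 0.030; spring of 800 N/m without preload, so 0.0125 is 10 N. Orange pointers at the plate's two ends stand over green strips on the bed from 0.008 to 0.018 (6.4 to 14.4 N), white before that, red beyond
- screwdriver: a screwdriver lying flat; a bystander
- screw_dish: a round steel dish, 76 mm across and 28 mm high; a bystander; origin at the centre of its underside
- hub_nut: a brass hub nut (ring), 34 mm across and 16 mm high; a bystander; origin at the centre of its underside
- oil_bottle: a black bottle with a red cap, 66 mm across and 190 mm tall; a bystander; origin at the centre of its underside
- grease_jar: a grey jar with a blue lid, 80 mm across and 80 mm tall; a bystander; origin at the centre of its underside
- wrench: a wrench lying flat; a bystander
Things that resemble listed ones, but are neither listed nor needed, are in the scene too. Of the things shaped like the tank, the white one is meant.

How it is judged:
By the outcome, as a careful person would: the job done as asked, in the order asked, and still so for the second after the job is handed in, while the arm keeps its last pose, push and grip.
It also fails if it takes over 53 s, if anything falls off the work surface, if the arm or the gripper's body presses on something with over 40 N, if the wrist force passes 120 N, or if a joint passes its speed limit or range.

## Working session

There is one attempt and no reset: what is moved stays moved. The work goes in short steps, each a Python script; the robot and the scene stay as the last script left them, time stands still between calls to the robot, and variables do not carry over. Pictures are saved under pics/ and viewed, about 8 in all and at most 12, crops included, and the job is handed in when it is done.

```bash
ls; mkdir -p pics
python3 - <<'E'
from workcell import manip as m
import cv2,numpy as np
for n in("top","side"):
    c=m.capture(n); np.savez(f"pics/{n}0.npz",**{k:c[k] for k in("img","z_map","K","R","t")})
    cv2.imwrite(f"pics/{n}0.png",cv2.resize(c["img"][...,::-1],(784,588),interpolation=cv2.INTER_CUBIC))
    print(n,c["K"].tolist(),c["R"].round(3).tolist(),c["t"].round(3).tolist())
print(m.get_time_s(),m.get_tool_pos(),m.get_tcp_rot(),m.get_joints())
E
```

```text
pics
top [[437.2969761611856, 0.0, 277.0147700561236], [0.0, 437.2969761611856, 210.50659515803721], [0.0, 0.0, 1.0]] [[-0.015, -1.0, -0.002], [-0.99, 0.015, -0.138], [0.138, -0.0, -0.99]] [0.026, 0.582, 1.127]
side [[416.48227103553205, 0.0, 274.6305173419154], [0.0, 416.48227103553205, 207.28610715938538], [0.0, 0.0, 1.0]] [[-0.999, -0.045, -0.015], [-0.017, 0.641, -0.768], [0.044, -0.767, -0.641]] [0.582, 0.048, 1.273]
0.1 [ 0.15870617 -0.60407755  0.24437077] [ 0.43221532  0.56041935 -0.43145359  0.55943531] [ 1.25105617  0.38417248  0.01637372  1.3710415  -0.00632872  1.38818658
 -0.04650795]
```

View pics/top0.png

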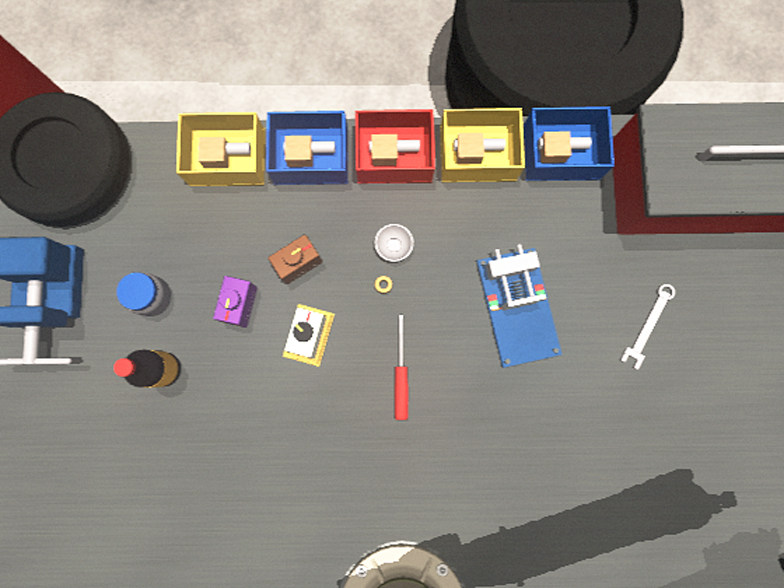

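View pics/side0.png

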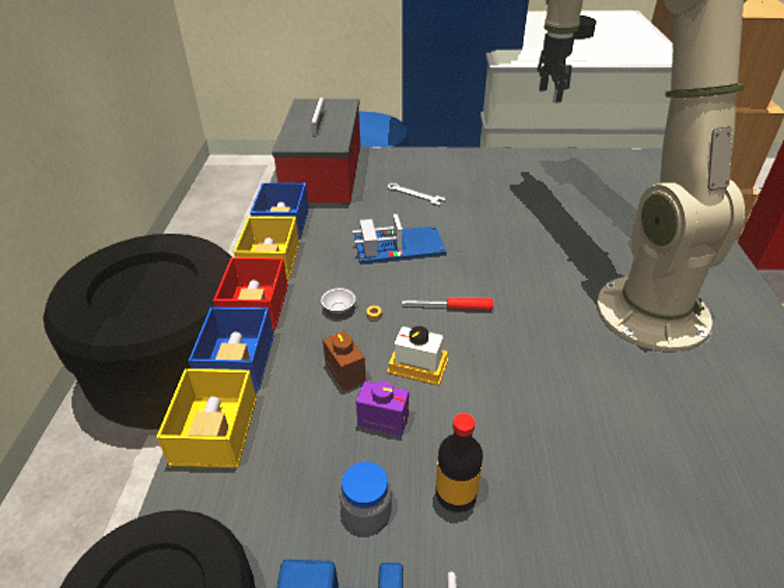

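Both views show the same things. Three objects are shaped like a tank (px in the 784-wide top view): purple (234,302), brown (295,258) and white in the yellow holder (307,333). The white one in the holder fits the description. The blue jig is at (518,310) and its plate is near (517,285). I'll confirm with one enlarged crop.

```bash
cat > h.py <<'E'
import numpy as np,cv2
def load(n): return dict(np.load(f"pics/{n}.npz"))
def ray(c,u,v,z):
    """world point on pixel (u,v) at world height z"""
    K,R,t=c["K"],c["R"],c["t"]; C=-R.T@t
    d=R.T@np.linalg.inv(K)@np.array([u,v,1.]); return C+d*(z-C[2])/d[2]
def cloud(c):
    v,u=np.mgrid[:420,:560]; z=c["z_map"]; K=c["K"]
    P=np.stack([(u-K[0,2])*z/K[0,0],(v-K[1,2])*z/K[1,1],z],-1)
    return (P-c["t"])@c["R"]
E
python3 - <<'E'
from h import *
c=load("top0"); s=load("side0")
f=lambda c,u,v,w,h,k:cv2.resize(c["img"][v:v+h,u:u+w,::-1],None,fx=k,fy=k,interpolation=cv2.INTER_CUBIC)
a=f(c,195,210,50,58,8); b=f(c,335,172,70,93,5)
a=f(c,195,210,50,58,8)
im=np.zeros((470,790,3),np.uint8); im[:464,:400]=a; im[:465,410:760]=b
cv2.imwrite("pics/crop1.png",im)
P=cloud(c); hsv=cv2.cvtColor(c["img"],cv2.COLOR_RGB2HSV)
# tank top
Q=P[210:268,195:245]; H=hsv[210:268,195:245]
z=Q[...,2]; print(np.histogram(z,bins=np.arange(-.01,.12,.005)))
Q=P[172:265,335:405]; print(np.histogram(Q[...,2],bins=np.arange(-.01,.12,.005)))
m=(z>.06)&(z<.085)
for (C,u0,v0,w,h,lo,hi) in ((c,195,210,50,58,.068,.083),(c,195,210,50,58,.086,.105),(c,195,210,50,58,.018,.034),(c,335,172,70,93,.005,.018)):
    Q=P[v0:v0+h,u0:u0+w].reshape(-1,3); Q=Q[(Q[:,2]>lo)&(Q[:,2]<hi)]
    r=cv2.minAreaRect(Q[:,:2].astype(np.float32)*1000); print(r,np.median(Q[:,2]),len(Q))
E
```

```text
(array([  18,  727, 1072,  138,   19,   14,   59,  131,   20,   11,    7,
          6,   11,    5,   12,    9,  114,  328,   22,    3,   96,   68,
          0,    0,    0]), array([-0.01 , -0.005,  0.   ,  0.005,  0.01 ,  0.015,  0.02 ,  0.025,
        0.03 ,  0.035,  0.04 ,  0.045,  0.05 ,  0.055,  0.06 ,  0.065,
        0.07 ,  0.075,  0.08 ,  0.085,  0.09 ,  0.095,  0.1  ,  0.105,
        0.11 ,  0.115]))
(array([  21, 1199, 1788,  407, 1849,  393,   12,   16,   12,   23,   70,
        139,   42,  165,  230,   17,   40,   60,    3,    0,    0,    0,
          0,    0,    0]), array([-0.01 , -0.005,  0.   ,  0.005,  0.01 ,  0.015,  0.02 ,  0.025,
        0.03 ,  0.035,  0.04 ,  0.045,  0.05 ,  0.055,  0.06 ,  0.065,
        0.07 ,  0.075,  0.08 ,  0.085,  0.09 ,  0.095,  0.1  ,  0.105,
        0.11 ,  0.115]))
((511.0265808105469, 171.49642944335938), (50.368736267089844, 83.82673645019531), 73.77854919433594) 0.07655742789974751 465
((511.7794189453125, 171.75588989257812), (35.53194808959961, 35.57890319824219), 86.82215881347656) 0.09451592811281423 166
((511.0445556640625, 170.99099731445312), (65.9338150024414, 100.15633392333984), 74.04309844970703) 0.02660782510642303 212
((563.8379516601562, -237.64051818847656), (192.8946075439453, 254.21607971191406), 89.07041931152344) 0.012489030807837325 2605
```

View pics/crop1.png

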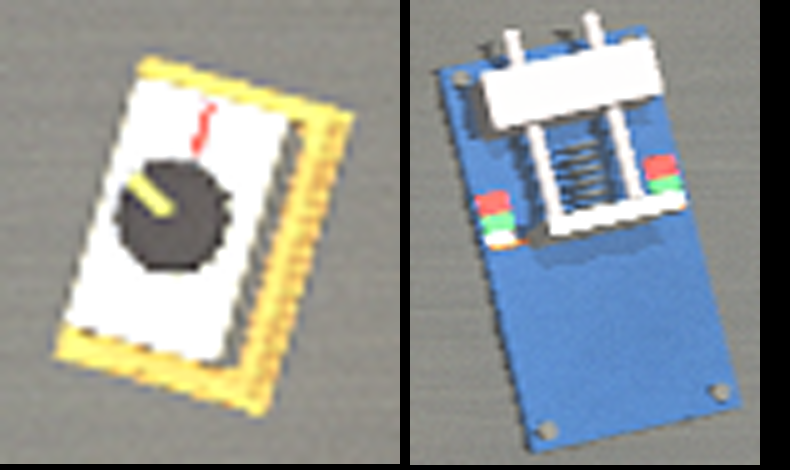

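The crop confirms it. The white tank stands in the yellow holder, with its stripe at crop (205,130) pointing up and slightly right, so its yaw is about -16°. The cap pointer goes from (173,215) to (135,182), about 49° in world, so the cap is about 1.13 rad open. That is within the 0.7–1.2 range. The fitted sizes agree: 84x50 at z 0.0766, cap 35.5 mm, holder 100x66. The jig's bed, white plate, red/green/white strips and orange pointers are all visible. Next I'll find the jig pose and check reach.

```bash
cat >> h.py <<'E'
from scipy.spatial.transform import Rotation as Rn
def quat(phi):
    """tool down, jaw direction (tool z) at world yaw phi"""
    x=np.array([0,0,-1.]); z=np.array([np.cos(phi),np.sin(phi),0]); y=np.cross(z,x)
    return Rn.from_matrix(np.stack([x,y,z],1)).as_quat()
E
python3 - <<'E'
from h import *
from workcell import manip as m
for n in("top0","side0"):
    c=load(n); P=cloud(c); hsv=cv2.cvtColor(c["img"],cv2.COLOR_RGB2HSV)
    W=P[...,:2]; z=P[...,2]
    box=(W[...,0]>.4)&(W[...,0]<.72)&(W[...,1]<-.13)&(W[...,1]>-.34)
    b=box&(hsv[...,0]>98)&(hsv[...,0]<125)&(hsv[...,1]>110)&(abs(z-.012)<.006)
    v,u=np.nonzero(b); X=np.array([ray(c,a,d,.012)[:2] for a,d in zip(u,v)])*1000
    print(n,"bed",cv2.minAreaRect(X.astype(np.float32)),len(X))
    for lo,hi in((.068,.082),(.052,.0665)):
        p=P[box&(z>lo)&(z<hi)&(hsv[...,1]<80)]
        if len(p)>20: print(lo,cv2.minAreaRect((p[:,:2]*1000).astype(np.float32)),len(p),np.median(p[:,2]))
print("z_tool",Rn.from_quat(m.get_tcp_rot()).as_matrix()[:,2], m.get_joints()[6])
for k in range(-6,7):
    phi=k*np.pi/6
    for p in((.511,.171,.092),(.53,-.25,.25)):
        q=m.ik(p,quat(phi)); print(k*30,p[1],None if q is None else np.round(q,2))
E
```

```text
top0 bed ((558.9817504882812, -237.0669708251953), (214.0172119140625, 115.83815002441406), 11.605233192443848) 2036
0.068 ((563.2647094726562, -236.98611450195312), (10.225517272949219, 65.99512481689453), 11.52177906036377) 107 0.0754412913740568
0.052 ((604.1224975585938, -229.05291748046875), (93.21916198730469, 91.47632598876953), 11.382784843444824) 421 0.06035853114936214
side0 bed ((556.4799194335938, -230.60694885253906), (214.78927612304688, 125.27693176269531), 11.369962692260742) 838
0.068 ((561.648193359375, -233.19053649902344), (10.319393157958984, 70.1884994506836), 12.1234712600708) 39 0.07309297042752666
0.052 ((607.2192993164062, -226.7161865234375), (90.4476089477539, 93.78988647460938), 17.0618953704834) 170 0.05940289523232824
z_tool [ 0.25407504 -0.96718291 -0.00175986] -0.04650795284406254
-180 0.171 [ 0.55  0.71 -1.28  1.76  0.73  1.24  2.21]
-180 -0.25 [ 0.47  0.3  -0.11  1.47  0.03  1.37 -2.78]
-150 0.171 [-1.24  0.57  1.14  1.84 -0.58  1.11 -2.51]
-150 -0.25 [ 0.52  0.3  -0.17  1.47  0.05  1.37 -2.27]
-120 0.171 [ 0.45  0.58 -1.09  1.77  0.56  1.15 -2.91]

[... 424 characters left out ...]
-0.75]
0 -0.25 [ 0.75  0.34 -0.48  1.46  0.15  1.39  0.27]
30 0.171 [ 0.37  0.51 -0.96  1.77  0.46  1.11 -0.22]
30 -0.25 [ 0.78  0.34 -0.52  1.46  0.17  1.39  0.78]
60 0.171 [ 0.37  0.51 -0.96  1.77  0.46  1.11  0.3 ]
60 -0.25 [ 0.8   0.35 -0.55  1.45  0.18  1.39  1.3 ]
90 0.171 [ 0.37  0.51 -0.96  1.77  0.47  1.11  0.83]
90 -0.25 [ 0.85  0.36 -0.61  1.45  0.21  1.4   1.8 ]
120 0.171 [ 0.55  0.71 -1.28  1.76  0.73  1.24  1.16]
120 -0.25 [ 1.23  0.61 -1.28  1.44  0.58  1.52  2.07]
150 0.171 [ 0.55  0.71 -1.28  1.76  0.73  1.24  1.68]
150 -0.25 [ 1.23  0.61 -1.28  1.44  0.58  1.52  2.59]
180 0.171 [ 0.55  0.71 -1.28  1.76  0.73  1.24  2.21]
180 -0.25 [ 0.47  0.3  -0.11  1.47  0.03  1.37 -2.78]
```

Bed and plate fits agree: yaw is 11.5°, the face centre is near (0.5585,-0.2375), so jig_spot is near (0.5173,-0.2459). The tank is at (0.511,0.1714) with yaw -16.1°. Now I'll turn the cap.

```bash
cat > cap.py <<'E'
from h import *
from workcell import manip as m
phi=np.radians(135); C=np.array([.5114,.1716,.092])
m.movej([-.32,.40,0,1.6,0,1.2,1.9])
m.grip(.055,40)
m.goto(C+[0,0,.08],quat(phi)); print(m.get_joints().round(3),m.get_time_s(),m.get_ft_force())
q0=m.ik(C,quat(phi)); q1=m.ik(C,quat(phi-1)); print(np.round(q0,3),np.round(q1,3))
print(m.move_linear(C,.06,until_force=8),m.get_tool_pos(),m.get_ft_force())
m.grip(.030,40); print("width",m.get_grip_width(),m.get_ft_force())
j=np.array(m.get_joints()); tz0=m.get_ft_torque()[2]
for a in np.arange(.1,1.36,.05):
    jj=j.copy(); jj[6]-=a; m.movej(jj); t=m.get_ft_torque()[2]-tz0
    print(round(a,2),round(t,3),np.round(m.get_ft_force(),1))
    if a>.6 and abs(t)>.35: break
print(m.get_time_s(),m.get_grip_width())
c=m.capture("side"); cv2.imwrite("pics/cap_s.png",c["img"][...,::-1])
E
python3 cap.py
```

```text
[-0.347  0.247 -0.044  1.713  0.011  1.18   1.964] 3.8917 [ 0.69130111  0.0968663  -0.61135386]
[-0.346  0.332 -0.044  1.799  0.017  1.011  1.96 ] [-0.449  0.33   0.08   1.804 -0.03   1.009  0.999]
False [0.51169494 0.17170239 0.09243175] [ 0.25067401  0.64048819 -0.34402701]
width 0.03405837078952181 [-1.63330145  0.5726192   3.77370428]
0.1 -0.024 [-0.5  0.4  2.2]
0.15 0.03 [-0.6  0.6  1.7]
0.2 -0.044 [-0.6 -0.1  1.7]
0.25 -0.051 [-1.2 -0.1  1.6]
0.3 0.015 [-1.3  0.1  2.1]
0.35 -0.046 [-1.2 -0.3  2.2]
0.4 -0.035 [-0.4  0.1  1.2]
0.45 -0.015 [-1.9 -1.6  1.9]
0.5 -0.118 [-1.  -1.1  1. ]
0.55 -0.011 [-0.4 -0.5  1.7]
0.6 -0.109 [-1.6 -1.3  1.5]
0.65 -0.026 [-1.2 -0.8  1.1]
0.7 -0.029 [-0.8 -1.5  1.2]
0.75 -0.083 [-1.2 -1.8  1.4]
0.8 -0.041 [-0.8 -1.8  0.4]
0.85 0.008 [-1.8 -3.6  1.4]
0.9 -0.001 [-1.5 -1.8  1.7]
0.95 -0.014 [-0.9 -2.5  0.5]
1.0 0.026 [-0.4 -0.8 -0.8]
1.05 0.027 [ 0.  -1.2 -0.3]
1.1 0.081 [ 0.1 -1.2 -1.2]
1.15 0.593 [-2.3 -3.   0.3]
11.1833 0.03440209896078932
```

Run:
```python
from h import *
from workcell import manip as m
m.grip(.060); p=m.get_tool_pos(); m.move_linear(p+[0,0,.11],.15); m.grip(.085)
j=m.get_joints(); j[0]+=.35; m.movej(j)
c=m.capture("top"); np.savez("pics/top1.npz",**{k:c[k] for k in("img","z_map","K","R","t")})
P=cloud(c)[205:275,190:250].reshape(-1,3)
for lo,hi in((.068,.083),(.086,.105)):
    Q=P[(P[:,2]>lo)&(P[:,2]<hi)]; print(cv2.minAreaRect(Q[:,:2].astype(np.float32)*1000),np.median(Q[:,2]))
cv2.imwrite("pics/cap1.png",cv2.resize(c["img"][205:275,190:250,::-1],None,fx=8,fy=8,interpolation=cv2.INTER_CUBIC))
print(m.get_time_s())
```

```text
((511.3808898925781, 171.39349365234375), (50.84373474121094, 83.54387664794922), 70.84849548339844) 0.0765086243169987
((511.903564453125, 172.08316040039062), (35.8331413269043, 35.7869987487793), 88.82330322265625) 0.09422217235333427
13.6833
```

View pics/cap1.png

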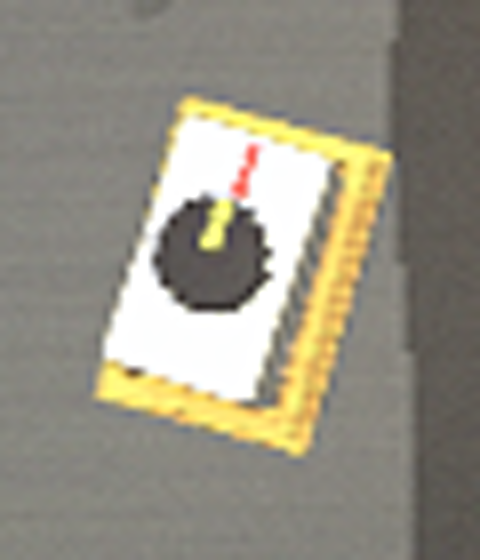

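The pointer, from (212,245) to (226,203), lines up with the stripe, from (240,190) to (252,148). Torque rose to 0.59 Nm at 1.15 rad, so the cap is at its stop. Next I'll grip the tank and lift it.

Run:
```python
from h import *
from workcell import manip as m
phi=np.radians(90-17.3); C=np.array([.5114,.1714,.043])
m.goto(C+[0,0,.10],quat(phi)); print(m.get_joints().round(2))
f0=m.get_ft_force()
print(m.move_linear(C,.12,until_force=8),m.get_tool_pos())
m.grip(.040,80); print("w",m.get_grip_width(),m.get_ft_force(),m.get_time_s())
p=m.get_tool_pos()
m.move_linear([p[0],p[1],.10],.08); m.move_linear([p[0],p[1],.20],.15)
m.wait(.2); print("w",m.get_grip_width(),m.get_ft_force()-f0,m.get_time_s(),m.get_tool_pos())
th=.2007; x=np.array([np.cos(th),np.sin(th),0]); J=np.array([.5173,-.2459,0])
S=J-.015*x
print(np.round(m.ik(S+[0,0,.16],quat(th+np.pi/2)),2))
m.goto(S+[0,0,.16],quat(th+np.pi/2)); m.wait(.2)
c=m.capture("side"); np.savez("pics/side2.npz",**{k:c[k] for k in("img","z_map","K","R","t")})
cv2.imwrite("pics/side2.png",cv2.resize(c["img"][90:230,200:360,::-1],None,fx=4,fy=4,interpolation=cv2.INTER_CUBIC))
print(m.get_time_s(),m.get_tool_pos(),m.get_ft_force(),m.get_grip_width())
```

```text
[-0.21  0.29 -0.21  1.74  0.07  1.12  0.83]
False [0.5120495  0.17147641 0.04378057]
w 0.04939199934888332 [-0.99891569  0.73402333  5.93237273] 15.8917
w 0.049471355119324864 [ 0.01012728  0.98182457 -3.14895491] 17.775 [0.51154074 0.17157392 0.19881268]
[ 0.36  0.3   0.06  1.67 -0.02  1.17  2.19]
19.5833 [ 0.50302087 -0.24803629  0.16007135] [-0.59197667  0.84988378 -2.68501341] 0.04924510293514143
```

View pics/side2.png

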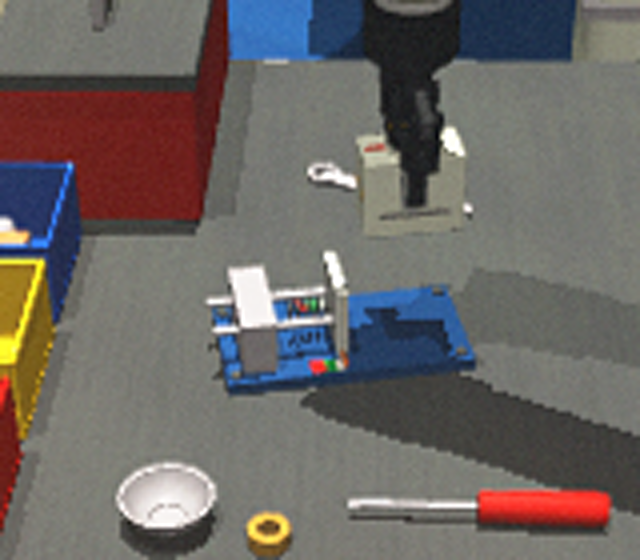

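The tank hangs level in the grip with its stripe towards the plate, at crop (375,147). Its weight reads about 3 N. Next I'll lower it to the bed and press.

```bash
cat > press.py <<'E'
from h import *
from workcell import manip as m
th=.2007; x=np.array([np.cos(th),np.sin(th),0]); J=np.array([.5173,-.2459,0]); S=J-.015*x
m.move_linear([S[0],S[1],.058],.12); m.wait(.2); f0=m.get_ft_force(); print(f0,m.get_tool_pos())
print(m.move_linear([S[0],S[1],.044],.015,until_force=3)); m.wait(.2)
p=m.get_tool_pos(); z=p[2]; print("bed",p,m.get_ft_force()-f0,m.get_time_s())
p=S.copy(); p[2]=z
for d in(.010,.015,.018,.021,.024):
    m.move_linear((S+d*x)*[1,1,0]+[0,0,z],.03); m.wait(.15)
    g=m.get_ft_force(); t=m.get_tool_pos(); print(d-.015,"along",round(((t-J)@x)*1000,2),"fx",round((g-f0)@x,2),"fy",round((g-f0)@[-x[1],x[0],0],2),"fz",round((g-f0)[2],2),"z",round(t[2],4))
    if (f0-g)@x>8: break
print(m.get_time_s(),m.get_grip_width())
for n in("side","top"):
    c=m.capture(n); np.savez(f"pics/{n}3.npz",**{k:c[k] for k in("img","z_map","K","R","t")})
E
python3 press.py
```

```text
[-0.01801529  0.84982421 -2.44351163] [ 0.50308445 -0.24913845  0.05881322]
True
bed [ 0.50250815 -0.24885847  0.04996527] [-0.46707826 -0.32152954  8.0470577 ] 21.5833
-0.004999999999999999 along -4.59 fx 1.44 fy -1.98 fz 2.22 z 0.0501
0.0 along -0.47 fx -3.54 fy -0.29 fz 7.82 z 0.0501
0.002999999999999999 along 2.13 fx -4.16 fy -0.69 fz 8.45 z 0.0501
0.006000000000000002 along 4.23 fx -8.17 fy 0.36 fz 11.22 z 0.0501
23.5167 0.04926939937021259
```

```bash
cat > shoe.py <<'E'
from h import *
def shoe(c):
    "plate and block from the top depth: position along jig x of plate top, mm"
    th=.2007; x=np.array([np.cos(th),np.sin(th)]); y=np.array([-x[1],x[0]]); J=np.array([.5173,-.2459])
    P=cloud(c).reshape(-1,3); hsv=cv2.cvtColor(c["img"],cv2.COLOR_RGB2HSV).reshape(-1,3)
    a=(P[:,:2]-J)@x; b=(P[:,:2]-J)@y
    k=(abs(b)<33)&(abs(b)<.033)&(a>.03)&(a<.095)&(P[:,2]>.068)&(P[:,2]<.08)&(hsv[:,1]<90)&(a<.1)
    return np.percentile(a[k]*1000,[2,50,98]).round(1),k.sum()
E
python3 - <<'E'
from shoe import *
from workcell import manip as m
print(shoe(load("top0")),shoe(load("top3")))
th=.2007; x=np.array([np.cos(th),np.sin(th),0]); J=np.array([.5173,-.2459,0]); f0=np.array([-.018,.85,-2.44])
P=J+.006*x
for dz in(.0006,.0012,.0018):
    m.move_linear(P*[1,1,0]+[0,0,.0500+dz],.03); m.wait(.15)
    g=m.get_ft_force(); t=m.get_tool_pos(); print(dz,"along",round(((t-J)@x)*1000,2),"fx",round((g-f0)@x,2),"fz",round((g-f0)[2],2),"z",round(t[2],4))
    if (g-f0)[2]<4.5: break
c=m.capture("top"); print(shoe(c)); print(m.get_time_s())
s=load("side3"); cv2.imwrite("pics/side3.png",cv2.resize(s["img"][125:205,240:330,::-1],None,fx=6,fy=6,interpolation=cv2.INTER_CUBIC))
cv2.imwrite("pics/top3.png",cv2.resize(load("top3")["img"][165:270,330:410,::-1],None,fx=5,fy=5,interpolation=cv2.INTER_CUBIC))
a=cv2.imread("pics/side3.png");b=cv2.imread("pics/top3.png");im=np.zeros((max(a.shape[0],b.shape[0]),a.shape[1]+b.shape[1],3),np.uint8);im[:a.shape[0],:a.shape[1]]=a[:600];im[:b.shape[0],a.shape[1]:]=b
k=min(1,790/im.shape[1]);cv2.imwrite("pics/both3.png",cv2.resize(im,None,fx=k,fy=k))
E
```

```text
(array([41.9, 46.7, 51.8]), np.int64(103)) (array([33.5, 49.4, 55.1]), np.int64(84))
0.0006 along 4.59 fx -5.77 fz 4.76 z 0.0502
0.0012 along 5.42 fx -3.53 fz -1.55 z 0.0506
(array([32.3, 50.8, 56.3]), np.int64(79))
24.4667
```

View pics/both3.png

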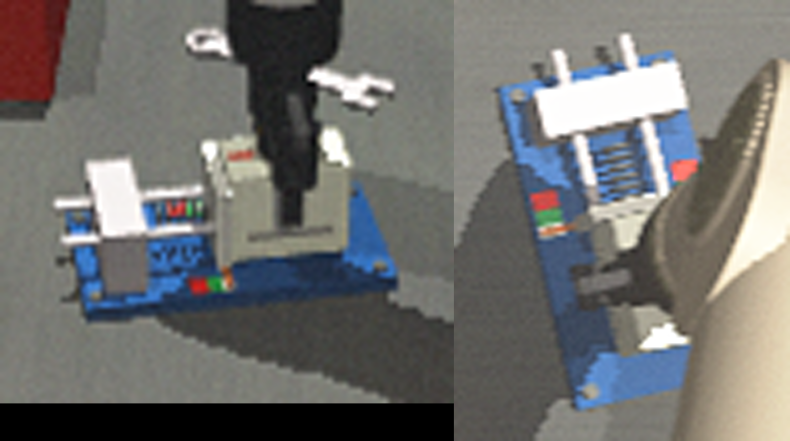

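The tank's back face is on the plate. The orange pointer, at side crop (230,270), is still in white. With the bed friction unloaded, fx is 3.5 N and the plate has moved 4.5 mm by camera, which matches 800 N/m (touch at along ≈ 0.9–1.0 mm). Next I'll push to about 12.5 mm with only light bed load.

```bash
cat > push.py <<'E'
from shoe import *
from workcell import manip as m
th=.2007; x=np.array([np.cos(th),np.sin(th),0]); J=np.array([.5173,-.2459,0]); f0=np.array([-.018,.85,-2.44])
def st(tag):
    g=np.mean([m.get_ft_force() for _ in range(5)],0)-f0; t=m.get_tool_pos(); a=((t-J)@x)*1000
    print(tag,"along",round(a,2),"fx",round(g@x,2),"fy",round(g@[-x[1],x[0],0],2),"fz",round(g[2],2),"z",round(t[2],4),"w",round(m.get_grip_width(),4)); return a,g
def go(d,z): m.move_linear((J+d*x)*[1,1,0]+[0,0,z],.03); m.wait(.2)
if __name__=="__main__":
    z=.0510
    for d in(.009,.012): go(d,z); a,g=st((d,z))
    for _ in range(3):
        if abs(13.4-a)<.3: break
        d+=np.clip((13.4-a)/1000,-.003,.003); go(d,z); a,g=st((round(d,4),z))
    for _ in range(4):
        if 1.5<g[2]<5: break
        z+=-.0002 if g[2]<1.5 else .0002; go(d,z); a,g=st((round(d,4),round(z,4)))
    c=m.capture("top"); np.savez("pics/top4.npz",**{k:c[k] for k in("img","z_map","K","R","t")}); print(shoe(c),m.get_time_s())
    s=m.capture("side")
    b=cv2.resize(c["img"][165:270,330:410,::-1],None,fx=5,fy=5,interpolation=cv2.INTER_CUBIC); a_=cv2.resize(s["img"][125:205,240:330,::-1],(394,350),interpolation=cv2.INTER_CUBIC)
    im=np.zeros((525,794,3),np.uint8); im[:350,:394]=a_; im[:,394:]=b; cv2.imwrite("pics/both4.png",im)
    print("cmd",d,z)
E
python3 push.py
```

```text
(0.009, 0.051) along 8.25 fx -5.95 fy -2.57 fz 0.61 z 0.0507 w 0.0488
(0.012, 0.051) along 10.76 fx -8.33 fy -1.88 fz 1.53 z 0.0506 w 0.0492
(np.float64(0.0146), 0.051) along 12.99 fx -9.78 fy -1.14 fz 3.24 z 0.0506 w 0.0496
(np.float64(0.015), 0.051) along 13.32 fx -9.72 fy -1.16 fz 3.29 z 0.0506 w 0.049
(array([35.5, 58.1, 64.1]), np.int64(81)) 26.3167
cmd 0.015048111925106794 0.051
```

View pics/both4.png

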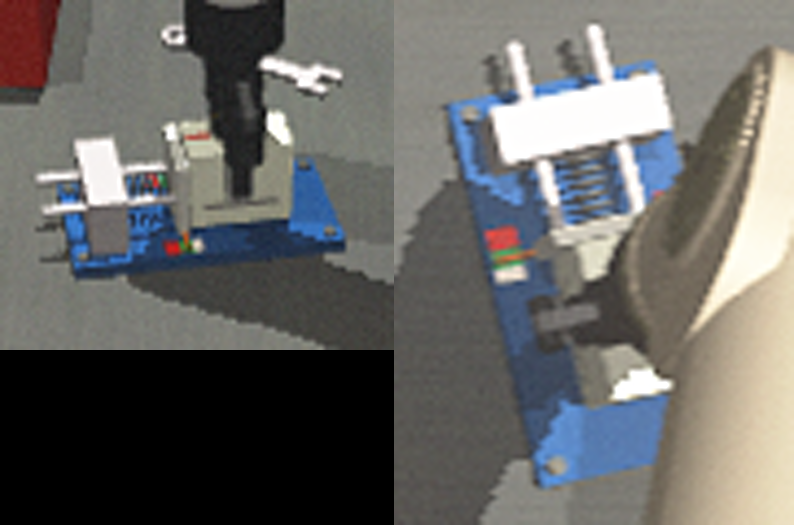

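The orange pointer lies over the green strip, at top crop (515,258). The plate has moved 12.3 mm and fx is 9.7 N. One last check on centring, squareness, standing height and steadiness before I hand it in.

Run:
```python
from push import *
y=np.array([-x[1],x[0],0])
m.wait(1.0); st("hold")
t=m.get_tool_pos(); R=Rn.from_quat(m.get_tcp_rot()).as_matrix()
print("lateral mm",round((t-J)@y*1000,2),"jaw yaw err deg",round(np.degrees(np.arctan2(R[1,2],R[0,2])-th-np.pi/2),2),"tilt",R[2].round(4))
for n in("top","side"):
    c=m.capture(n); P=cloud(c).reshape(-1,3); a=(P-J)@x; b=(P-J)@y
    k=(a>-.025)&(a<.05)&(abs(b)<.03)&(P[:,2]>.076)&(P[:,2]<.088); print(n,"tank top z",np.median(P[k,2]).round(4),"lat",np.percentile(b[k]*1000,[2,98]).round(1),k.sum())
    L=[(a0,np.percentile(b[k&(abs(a-a0)<.006)]*1000,97).round(1)) for a0 in(-.02,.02,.03,.045) if (k&(abs(a-a0)<.006)).sum()>8]; print(L)
print(shoe(m.capture("top")),m.get_time_s())
```

```text
hold along 13.28 fx -10.46 fy -0.79 fz 3.8 z 0.0506 w 0.0493
lateral mm 0.12 jaw yaw err deg -0.03 tilt [-1.      0.0051  0.0024]
top tank top z 0.0833 lat [ 1.8 23.8] 120
[(-0.02, np.float64(23.9)), (0.045, np.float64(23.1))]
side tank top z 0.0816 lat [-20.5  28.9] 100
[(-0.02, np.float64(28.1)), (0.03, np.float64(26.3)), (0.045, np.float64(26.2))]
(array([35.5, 58.4, 64. ]), np.int64(78)) 27.5167
```

```bash
python3 -c "
from workcell import manip as m
m.finish_job(); print(m.get_time_s())"
```

```text
the job is handed in; nothing more can be done
the job is handed in; nothing more can be done
```

The job is handed in at about 27.5 s. The cap is screwed home, and the white reservoir stands on the jig bed, still gripped and pressing the backing plate at about 10 N.

- **Cap:** I turned it clockwise in the holder until it hit its stop, where the torque jumped to 0.59 N m at about 1.15 rad. A picture then showed the yellow pointer in line with the red stripe.
- **Press:** The wrist force along the jig was 9.7 to 10.5 N. The plate had moved about 12.3 mm by camera, and the orange pointer I could see was in the green, well short of the 30 mm end of travel. It held steady over a 1 s wait.
- **Position:** The gripper was 0.1 mm off the jig's centre line and 0.03° off square. The reservoir's top was at 0.082 to 0.083 m, the height it should be when standing on the bed, with about 3.5 N carried by the bed.
- **Disagreements:** The two cameras put the reservoir's edge about 3 to 4 mm apart sideways. The top camera, which fits the gripper reading, puts it within about 1 mm of centre and 0.7° of square. When I first set it down it pressed on the bed with about 8 N, adding friction to the force reading, so I eased it up slightly before the final push.
- **Not checked:** The arm hid the second orange pointer from above. I made no dedicated check of the bystanders; the path stayed clear of them, and those in the side views looked undisturbed.

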